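Hang a valve block's hook in the empty seat of the drying rail

ROBOT

A 7-joint arm with a two-finger parallel gripper is mounted at the origin on the work surface. World frame = base frame: x ahead of the robot, y to its left, z up, the work surface at z = 0. Lengths are in m, angles in rad, forces in N, time in s.
With the tool pointing down it reaches from about 0.425 to 0.825 m from the base axis. Payload 3.6 kg.
Tool frame: the origin (TCP) lies at the very end of the fingers, on their centre line; the grasp point (between the pads) lies 19 mm behind it; z points along the fingers, y is the line along which they close (so a half turn about z gives the same grasp; the last joint's range is limited). The gripper opens to 93 mm and grips with 3 to 60 N. Pads are 15 mm wide; open, the fingers measure 128 mm over their backs; the gripper's body (75 mm by 188 mm) begins 65 mm behind the grasp point.
Start: joints at [1.194, 0.615, -0.013, 1.423, 0.008, 1.103, -0.04], TCP at [0.223, -0.61, 0.219] pointing down, gripper open.
Joint ranges: [-3.12, 3.12], [-0.3, 2.06], [-1.34, 1.32], [0.26, 2.42], [-1.36, 4.5], [0.01, 1.98], [-2.84, 2.84]. Speed limits (rad/s): [2.79, 2.79, 3.14, 3.14, 3.14, 3.14, 3.14].

INTERFACE

Orientations are given as a unit quaternion [w, x, y, z].
In Python, from cell import observe, capture, get_calibration, job_done gives the robot as it stands. The module is installed in compiled form; this text tells all that it offers.
- The arm moves only by the shell command python3 -m handwheel 'ROWS' [OPENING]. ROWS is JSON, a list of rows, each an object with "linear": the shift along the tool's x, y, z in mm, a list of three; "twist": the turn, a rotation vector about the tool's x, y, z in degrees, a list of three. In form: [{"linear": [x, y, z], "twist": [wx, wy, wz]}, ...]. A call has 1 to 12 rows; each row is the pose to reach, as a shift and turn from the pose commanded when the call began, along the tool's axes at that moment; what a row does not reach only later rows make up. A row lasts 1/12 s, in which the tool goes at most 41.7 mm and 7.16 degrees, less where a joint would pass 70% of its speed; a pose out of reach is approached as far as the arm can. A call with a gripper value outside its range is refused whole. OPENING is the finger opening in mm, from 0 to 93, set as the call begins (- or left out, the last holds). The fingers move at their own pace and stop on an object; the grip force is fixed at half the most. Time passes only in rows, so rows that repeat a pose let the fingers close. It gives the time, the measured TCP pose, the force, the opening and the grip force at its end, in the units of the state.
- observe(): the state, without advancing time (a new reading comes with each control period).
- capture(name): name is "scene" or "top"; returns the picture (420x560x3 uint8, blue, green, red); there is no depth.
- get_calibration(name): a dict with "intrinsics" (3x3 intrinsics, pixels), "R" (3x3) and "t" (3): a world point X has camera coordinates R X + t. Camera axes: x right, y down, z forward; pixel columns grow to the right and rows downward; lengths in m; the calibration is good to about 2 mm. A picture is of the moment at which its call begins. get_calibration takes no time and is no camera call.
- job_done(): hands the job in; it is judged then, once.
The state is a dict: "time_s": time; "joint_positions": joint angles; "qd": joint speeds; "joint_efforts": joint torques, N m; "eef_pos": TCP position; "eef_rot": TCP orientation; "wrist_force": force on the tool from outside, world axes, zero at the start; "ft_torque": the same for the moment, N m; "grip_width": finger opening in m; "finger_force": force on a finger pad.
Only numpy, scipy, OpenCV 4.12 (cv2) and the standard library are available. Lean on these libraries where they do the work, as an engineer would, in place of code of your own. Each camera call takes 0.05 s, during which the arm holds its last target. There are 200 camera calls.

TASK

Hang the overhauled valve block, by the steel C-hook it is bolted to, on the drying rail in the empty seat between the two parts already hanging there: lift the hook over the rail's front lip, lower it into the trough behind, and work it gently along the trough until the hook's nose drops fully home into the seat, then let go. Feel your way without forcing or dropping it, and do not knock the hanging parts or the things on the bench about.

Things in the scene. Friction and masses are not known exactly. Their poses are not given: they have to be found in the camera images.
- carrier_grip (a point): Middle of the lifting tab on top of the C-hook: where to grip. Flat steel, 8 mm thick (x), 25 mm wide (y), from 33 mm below this point (top of the bridge) to 23 mm above it. Axes: z up, x level from the back strap towards the hook leg. The hook leg, its nose (67 mm below) and the centre of mass lie straight below. Hook and valve block are one loose rigid piece of 0.5 to 0.85 kg.
- hook_nose (a point): Lowest point of the hook leg (8 mm in x, 25 mm in y, nose rounded fore and aft at 4 mm radius), 67 mm straight below carrier_grip, 143 mm above the block's underside; same axes. The hook's mouth, 26 mm high from here up to the bridge, opens downward from the leg to the back strap's inner face at x = -22 mm (outer face -30 mm, 25 mm wide).
- carrier: Valve block (56 x 64 x 50 mm, grey) bolted under the C-hook, standing upright on the bench at the start. Origin at the block's underside, 210 mm straight below carrier_grip, same axes. The strap runs down from the bridge to a foot on the block; the foot's bolt head, top 77 mm below the nose, passes under the rail as the hook goes over the lip, so do not lift far above the lip.
- seat_ref (a point): Point of the fixed stand where the drawing puts the middle (empty) seat: middle of the trough, level with its floor, 192 mm above the bench. Axes: z up, y along the rail, x across it from the front lip (robot's side) to the back web. The real rail sits in slots and on levelling screws: it is parallel to these axes but up to 5 mm off in x, 20 mm in y and 2.5 mm in z, so feel or look for it.
- rail_drawn (a point): Rail sizes (same point and axes as seat_ref): steel trough 460 mm long, 14 mm wide inside; front lip 4 mm thick, 16 mm above the trough floor; back web 4 mm thick, 32 mm above it; underside 14 mm below it. White strips form the floor; square-edged gaps in them, 29 mm long, 10 mm deep, 120 mm apart, are the seats. The rail is rigid. Outer seats hold hanging parts up to 60 mm wide.
- stand: Fixed stand carrying the rail and the two hanging parts; origin on the bench, 192 mm below seat_ref, same axes. Drip tray 12 mm high under the rail. Behind it a 20 mm square cross tube, x = 26 to 46 mm, z = 154 to 174 mm; posts at x = 36, y = +-270 mm, 224 mm high. Hung home, the nose stands on the seat's bottom, the strap in front of the lip, the block about 39 mm above the bench.
- hung_left (a joint): Swing of the part hanging in the seat at +120 mm along y, rad about the rail's length, 0 when it hangs plumb.
- hung_right (a joint): Swing of the part hanging in the seat at -120 mm along y, rad about the rail's length, 0 when it hangs plumb.
- spare_hook: Bystander: an empty C-hook like the carrier's, lying flat on its side, 25 mm high, 183 mm long, origin under its middle; not to be used.
- wrench: Bystander: steel wrench, 190 mm long, lying flat.
- bevel_gear: Bystander: dark bevel gear, 76 mm across, 24 mm high.
- hex_bolt: Bystander: hexagon bolt standing on its head, 53 mm high.
- oil_can: Bystander: round steel can, 60 mm across, 150 mm high.
- bush: Bystander: brass bush, 44 mm across, 30 mm high.
- old_valve: Bystander: old red valve block with a cartridge standing up, 112 mm high, no hook.
There are look-alikes about, which are no part of the job. What is shaped like the carrier but orange or purple is not meant.

How it is judged:
By the outcome, as a careful person would: the job done as asked, in the order asked, and still so for the second after the job is handed in, with the robot touching nothing.
It also fails if it takes over 64 s, if anything falls off the work surface, if the arm or the gripper's body presses on something with over 40 N, if the wrist force passes 120 N, or if a joint passes its speed limit or range.

## Working session

There is one attempt and no reset: what is moved stays moved. The work goes in short steps, Python scripts to look and compute and a shell command to move; the robot and the scene stay as the last step left them, time stands still between calls to the robot, and variables do not carry over. Pictures are saved under pics/ and viewed, at most 10 in all, crops included, and the job is handed in when it is done.

```bash
mkdir -p pics; python3 - <<'E'
from cell import *
import cv2
for n in("scene","top"):
    cv2.imwrite(f"pics/{n}0.png",capture(n)); c=get_calibration(n); print(n,c)
s=observe(); print({k:s[k] for k in("time_s","eef_pos","eef_rot","wrist_force","grip_width")})
E
```

```text
scene {'intrinsics': array([[509.07600854,   0.        , 269.59125164],
       [  0.        , 509.07600854, 208.96965015],
       [  0.        ,   0.        ,   1.        ]]), 'R': array([[ 0.64666658,  0.76274873, -0.00605881],
       [ 0.41288592, -0.35670588, -0.83802514],
       [-0.64136382,  0.53942125, -0.54559798]]), 't': array([-0.29573372, -0.09964248,  1.86449348])}
top {'intrinsics': array([[503.78082141,   0.        , 282.81974931],
       [  0.        , 503.78082141, 206.5600982 ],
       [  0.        ,   0.        ,   1.        ]]), 'R': array([[-0.01415623, -0.99989912,  0.00116625],
       [-0.99365744,  0.01393771, -0.11158241],
       [ 0.1115549 , -0.00273844, -0.9937545 ]]), 't': array([-0.01832021,  0.49656977,  1.36780243])}
{'time_s': 0.1, 'eef_pos': array([ 0.22311265, -0.60975722,  0.21758648]), 'eef_rot': array([-1.14684721e-03,  9.84653111e-01,  1.74519008e-01, -2.26473626e-04]), 'wrist_force': array([ 0.63819319, -1.04501663,  0.9124195 ]), 'grip_width': 0.09283558778565872}
```

View pics/scene0.png

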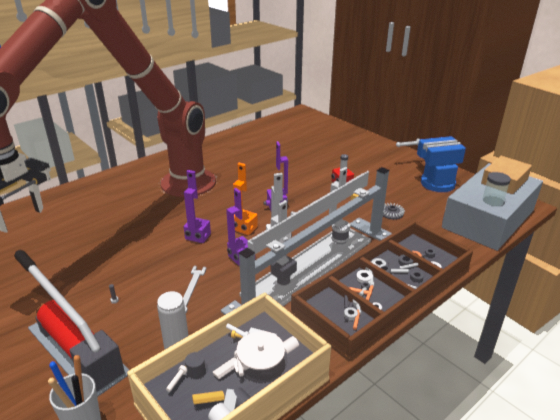

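View pics/top0.png

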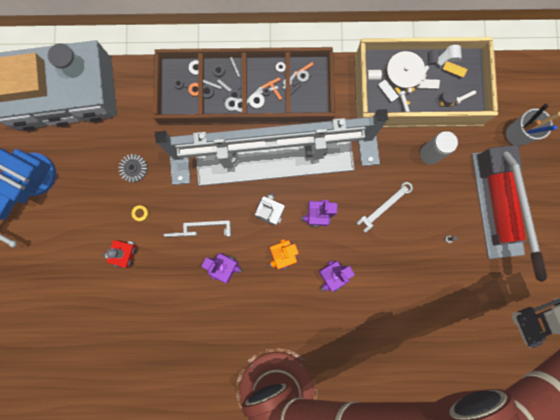

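In the scene view, the rail runs diagonally from (250,240) to (380,190). In the top view it runs (170,140)–(385,125). The carrier-shaped candidates in the top view are grey (269,209), purple (320,212), (221,266) and (336,276), and orange (284,254). The grey one fits; I'll confirm it in a crop.

```bash
python3 - <<'E'
import cv2,numpy as np
t=cv2.imread("pics/top0.png");s=cv2.imread("pics/scene0.png")
a=cv2.resize(t[110:240,160:390],None,fx=3.4,fy=3.4,interpolation=cv2.INTER_CUBIC)
cv2.imwrite("pics/c1.png",a)
b=cv2.resize(s[140:300,200:400],None,fx=3.7,fy=3.7,interpolation=cv2.INTER_CUBIC);cv2.imwrite("pics/c2.png",b)
E
```

```text
(no output)
```

View pics/c1.png

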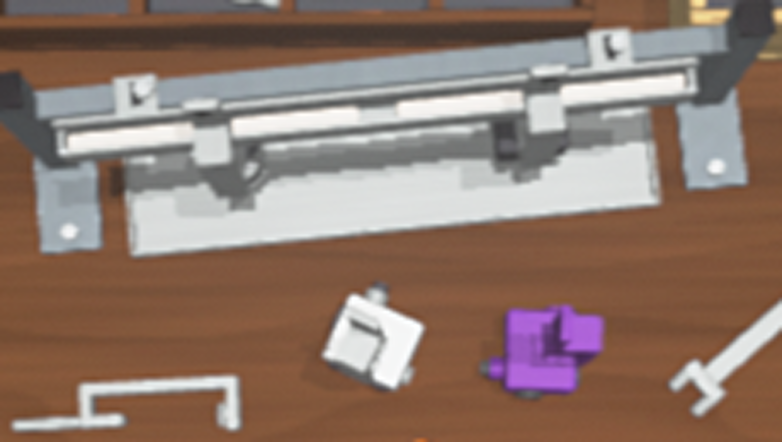

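View pics/c2.png

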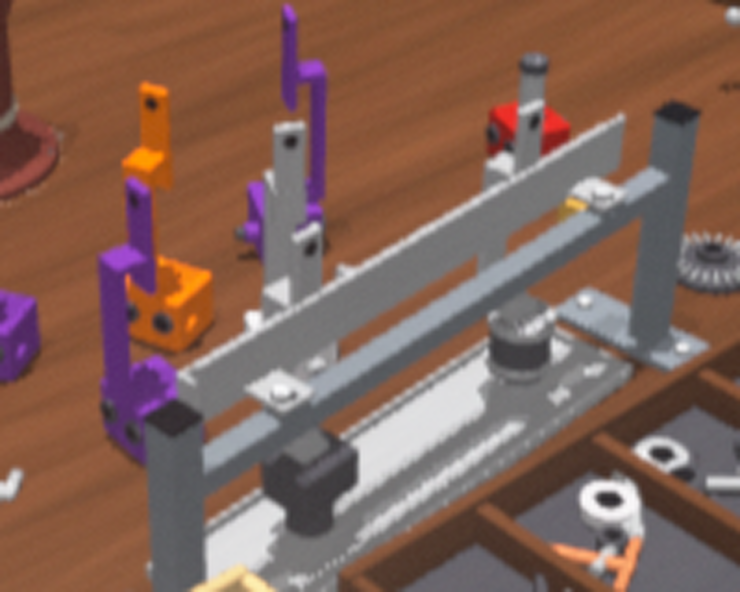

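The grey part at top (269,210) is the only grey carrier shape standing free on the bench, so it is the carrier. The two hung parts are at top (222,150) and (320,142), and the empty seat gap is at about (271,142). Next is a closer look at its hook's orientation and at the rail, both views in one picture.

```bash
cat > h.py <<'E'
import numpy as np
from cell import *
def cal(n):
    c=get_calibration(n);return c["intrinsics"],c["R"],c["t"]
def ray(n,p):
    K,R,t=cal(n);d=R.T@np.linalg.inv(K)@np.array([p[0],p[1],1.]);return -R.T@t,d
def onz(n,p,z):
    c,d=ray(n,p);return c+d*(z-c[2])/d[2]
def proj(n,X):
    K,R,t=cal(n);q=K@(R@np.asarray(X)+t);return q[:2]/q[2]
def tri(ps,pt):
    a,u=ray("scene",ps);b,v=ray("top",pt)
    s=np.linalg.lstsq(np.c_[u,-v],b-a,rcond=None)[0]
    A=a+u*s[0];B=b+v*s[1];return (A+B)/2,np.linalg.norm(A-B)
E
python3 - <<'E'
import cv2,numpy as np
from h import *
t=cv2.imread("pics/top0.png");s=cv2.imread("pics/scene0.png")
a=cv2.resize(t[190:232,245:295],(400,336),interpolation=cv2.INTER_CUBIC)
b=cv2.resize(s[165:250,255:305],(353,600),interpolation=cv2.INTER_CUBIC)
o=np.zeros((600,760,3),np.uint8);o[:336,:400]=a;o[:,405:758]=b
cv2.imwrite("pics/c3.png",o)
print(ray("top",(0,0))[0],ray("scene",(0,0))[0])
# scene tab hole -> z .. ; scene tab px at z=.21 and .233
for z in(.21,.223,.233): print(z,onz("scene",(278.6,178.1),z), onz("top",(269,209),z))
print(onz("top",(269,209),.05))
E
```

```text
[ 0.34057584 -0.02149376  1.41468964] [ 1.42820076 -0.81571994  0.93196918]
0.21 [0.47271529 0.02246237 0.21      ] [0.47037151 0.00850255 0.21      ]
0.223 [0.48992005 0.0073698  0.223     ] [0.46897086 0.00817886 0.223     ]
0.233 [ 0.50315449 -0.00423987  0.233     ] [0.46789344 0.00792986 0.233     ]
[0.48761023 0.01248649 0.05      ]
```

View pics/c3.png

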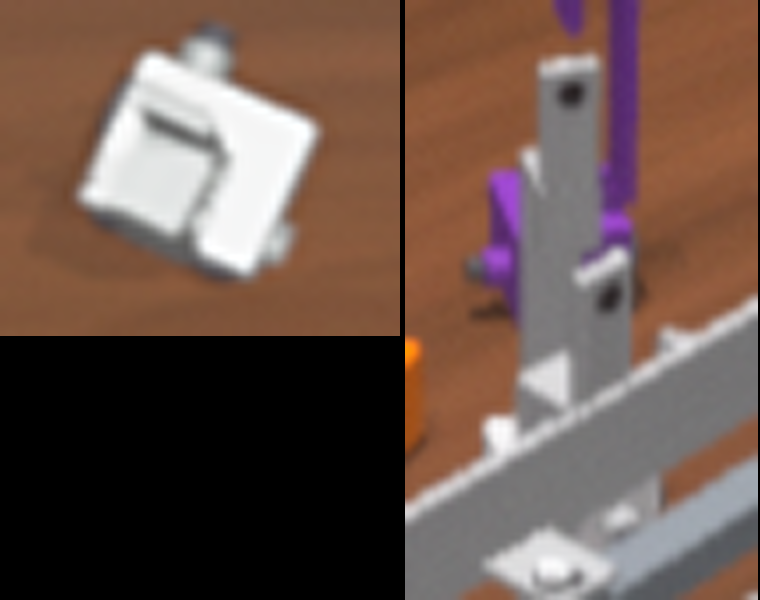

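In the top half of the crop, the tab's top edge is centred at about (190,111), with the bridge and strap towards the lower left. In the scene half, the tab top is centred at about (570,65). Hook x therefore points towards about (0.91,-0.41). Now I'll measure the tab and the rail.

```bash
python3 - <<'E'
import cv2,numpy as np
from h import *
pt=(268.3,203.4);ps=(278.4-.4,174.2-.4)
print("tri",tri(ps,pt)); print("top@.233",onz("top",pt,.233))
X=onz("top",pt,.233); print("proj scene",proj("scene",X))
t=cv2.imread("pics/top0.png")
# block corners at z=.05 for yaw
cs=[np.array([150,55]),np.array([315,125]),np.array([85,200]),np.array([250,275])]
w=[onz("top",(245+c[0]/8-.44,190+c[1]/8-.44),.05) for c in cs]
for i,j in((0,1),(0,2),(2,3),(1,3)):
    d=w[j]-w[i];print(i,j,np.linalg.norm(d),np.degrees(np.arctan2(d[1],d[0])))
print("block centre",np.mean(w,0))
# rail profile: warp to floor plane grid, z=.192, 1mm grid rotated
hsv=cv2.cvtColor(t,cv2.COLOR_BGR2HSV)
for c in(185,200,245,255,265,271,277,290,300,350):
    print(c,[tuple(int(v) for v in t[r,c]) for r in range(132,154,1)][:22] if c in(255,271) else "")
E
```

```text
tri (array([0.48205077, 0.01038737, 0.23226225]), np.float64(0.0023757451798428666))
top@.233 [0.48121878 0.00943542 0.233     ]
proj scene [277.13230806 173.61411762]
0 1 0.06126116543322133 -113.93111813463163
0 2 0.054345851205538684 155.4345756751243
2 3 0.06170239224416242 -115.28766600160817
1 3 0.055803547184211 155.88642716931685
block centre [0.48483525 0.01099679 0.05      ]
185 
200 
245 
255 [(174, 168, 157), (174, 168, 157), (175, 169, 158), (167, 162, 150), (139, 135, 127), (162, 161, 157), (201, 202, 199), (144, 145, 143), (96, 96, 94), (124, 127, 128), (207, 215, 223), (240, 244, 247), (240, 243, 245), (239, 242, 244), (235, 238, 240), (216, 220, 218), (138, 139, 137), (98, 99, 97), (147, 148, 146), (203, 204, 201), (167, 168, 164), (144, 143, 140)]
265 
271 [(177, 172, 160), (177, 173, 162), (161, 156, 146), (141, 140, 134), (199, 199, 197), (175, 176, 173), (119, 119, 117), (96, 96, 96), (101, 102, 100), (145, 144, 142), (210, 211, 206), (221, 222, 219), (222, 223, 221), (221, 222, 218), (169, 171, 168), (110, 110, 109), (120, 121, 119), (193, 194, 190), (214, 216, 211), (167, 169, 165), (143, 144, 142), (139, 141, 138)]
277 
290 
300 
350
```

```bash
python3 - <<'E'
import cv2,numpy as np
from h import *
t=cv2.imread("pics/top0.png").astype(float)
g=t.mean(2); P=[]
for c in list(range(235,265))+list(range(280,308)):
    r0=139.2-(c-255)*.095
    rr=np.arange(int(r0)-2,int(r0)+4)
    k=rr[np.argmax(g[rr,c])]; a,b,d=g[k-1,c],g[k,c],g[k+1,c]
    P.append((c,k+.5*(a-d)/(a-2*b+d)))
P=np.array(P); 
m=np.polyfit(P[:,0],P[:,1],1); res=P[:,1]-np.polyval(m,P[:,0]); P=P[abs(res)<.7]; m=np.polyfit(P[:,0],P[:,1],1); print("web line",m,res.std())
A=onz("top",(240,np.polyval(m,240)),.224);B=onz("top",(305,np.polyval(m,305)),.224)
d=(A-B)/np.linalg.norm(A-B); yaw=np.degrees(np.arctan2(-d[0],d[1])); print("yaw",yaw)
# warm profile along strip
for c in range(258,286):
    r=np.polyval(m,c)+5.5; k=int(round(r)); w=(t[k-1:k+2,c,2]-t[k-1:k+2,c,0]).mean(); print(c,round(w,1),end="; ")
ey=np.array([d[0],d[1],0]);ex=np.array([d[1],-d[0],0])
web=onz("top",(271,np.polyval(m,271)),.224); print("\nweb mid",web," trough mid", web-ex*.009)
E
```

```text
Traceback (most recent call last):
TypeError: expected non-empty vector for x
```

```bash
python3 -m handwheel '[{"linear":[0,0,-60],"twist":[0,0,0]},{"linear":[0,0,-131],"twist":[0,0,0]},{"linear":[0,0,-131],"twist":[0,0,0]},{"linear":[0,0,-131],"twist":[0,0,0]}]' 60
```

```text
time_s: 0.43
eef_pos: [0.2245, -0.6131, 0.358]
eef_rot: [0.007, 0.985, 0.174, 0.002]
wrist_force: [0.5, -1.0, 1.2]
grip_width: 0.0706
finger_force: 0.0
```

```bash
python3 - <<'E'
import cv2,numpy as np
from h import *
t=cv2.imread("pics/top0.png").astype(float)
g=t.mean(2); P=[]
for c in list(range(235,308)):
    r0=138-(c-255)*.115
    k=int(round(r0)); rr=np.arange(k-1,k+2); k=rr[np.argmax(g[rr,c])]
    a,b,d=g[k-1,c],g[k,c],g[k+1,c]
    if b>a and b>d: P.append((c,k+.5*(a-d)/(a-2*b+d)))
P=np.array(P)
for _ in range(3):
    m=np.polyfit(P[:,0],P[:,1],1); res=P[:,1]-np.polyval(m,P[:,0]); P=P[abs(res)<max(.35,1.5*res.std())]
print("web line",m,res.std(),len(P))
A=onz("top",(240,np.polyval(m,240)),.224);B=onz("top",(305,np.polyval(m,305)),.224)
d=(A-B)/np.linalg.norm(A-B); yaw=np.degrees(np.arctan2(-d[0],d[1])); print("yaw",yaw)
for c in range(256,288):
    r=np.polyval(m,c)+6; k=int(round(r)); w=(t[k-1:k+2,c,2]-t[k-1:k+2,c,0]).mean(); print(c,round(w,1),end="; ")
ex=np.array([d[1],-d[0],0])
for c in(262,271,280):
    web=onz("top",(c,np.polyval(m,c)),.224); print("\n",c,"web mid",web,"trough mid",web-ex*.009,"floor pixel",proj("top",(web-ex*.009)*[1,1,0]+[0,0,.192]))
E
python3 -c "
from h import *;s=observe();print(s['joint_positions'],s['eef_rot'])"
```

```text
web line [-9.84625479e-02  1.62967692e+02] 0.07689149394076154 73
yaw 4.955374503507477
256 5.3; 257 5.3; 258 5.3; 259 6.3; 260 6.7; 261 6.0; 262 5.7; 263 6.7; 264 7.0; 265 5.3; 266 -2.0; 267 -3.0; 268 -2.0; 269 -2.3; 270 -1.7; 271 -3.0; 272 -3.0; 273 -3.0; 274 -2.7; 275 -2.3; 276 6.7; 277 8.7; 278 6.3; 279 6.7; 280 6.7; 281 6.3; 282 6.3; 283 5.7; 284 6.0; 285 5.3; 286 5.7; 287 6.0; 
 262 web mid [0.64359739 0.02312471 0.224     ] trough mid [0.63463103 0.02234729 0.224     ] floor pixel [262.86399908 143.9180271 ]

 271 web mid [0.64548433 0.00136171 0.224     ] trough mid [6.36517965e-01 5.84289468e-04 2.24000000e-01] floor pixel [271.64168324 143.05227524]

 280 web mid [ 0.6473721  -0.02041095  0.224     ] trough mid [ 0.63840574 -0.02118837  0.224     ] floor pixel [280.41946357 142.1865139 ]
[ 1.19038191  0.53276497 -0.00747505  1.18075622  0.00381363  1.41344023
 -0.03673725] [0.00715585 0.98464276 0.17442767 0.00155184]
```

```bash
cat >> h.py <<'E'
from scipy.spatial.transform import Rotation as Rn
def togo(p,yaw):
    """shift (mm) and twist (deg) in tool axes to put the TCP at p, pointing down, tool y at world yaw (deg)"""
    s=observe();q=s["eef_rot"];R=Rn.from_quat([q[1],q[2],q[3],q[0]])
    a=np.radians(yaw);y=np.array([np.cos(a),np.sin(a),0]);z=np.array([0,0,-1.]);T=Rn.from_matrix(np.c_[np.cross(y,z),y,z])
    print("t",s["time_s"],"pos",s["eef_pos"].round(4),"F",s["wrist_force"].round(1),"w",round(s["grip_width"],4),"fy",np.degrees(np.arctan2(*R.as_matrix()[1::-1,1])).round(1))
    print("lin",(R.inv().apply(np.array(p)-s["eef_pos"])*1e3).round(1),"tw",np.degrees((R.inv()*T).as_rotvec()).round(1))
E
python3 -m handwheel '[{"linear":[228,-248,0],"twist":[0,0,-22]},{"linear":[228,-248,0],"twist":[0,0,-22]},{"linear":[228,-248,0],"twist":[0,0,-22]},{"linear":[228,-248,0],"twist":[0,0,-22]},{"linear":[228,-248,0],"twist":[0,0,-22]},{"linear":[228,-248,0],"twist":[0,0,-22]},{"linear":[228,-248,0],"twist":[0,0,-22]},{"linear":[228,-248,0],"twist":[0,0,-22]},{"linear":[228,-248,0],"twist":[0,0,-22]},{"linear":[228,-248,0],"twist":[0,0,-22]}]' 60
python3 -c "
from h import *;togo([.482,.010,.27],-24.6)"
```

```text
time_s: 1.27
eef_pos: [0.3535, -0.2962, 0.3497]
eef_rot: [-0.0, 0.932, 0.362, 0.0]
wrist_force: [-0.1, -0.6, -0.5]
grip_width: 0.0599
finger_force: 0.0
t 1.2667 pos [ 0.3535 -0.2962  0.3497] F [-0.1 -0.6 -0.5] w 0.0599 fy -47.5
lin [ 301.5 -138.9   79.9] tw [ -0.   -0.  -22.9]
```

```bash
python3 -m handwheel '[{"linear":[302,-139,40],"twist":[0,0,-22.9]},{"linear":[302,-139,40],"twist":[0,0,-22.9]},{"linear":[302,-139,40],"twist":[0,0,-22.9]},{"linear":[302,-139,40],"twist":[0,0,-22.9]},{"linear":[302,-139,40],"twist":[0,0,-22.9]},{"linear":[302,-139,40],"twist":[0,0,-22.9]},{"linear":[302,-139,40],"twist":[0,0,-22.9]},{"linear":[302,-139,40],"twist":[0,0,-22.9]},{"linear":[302,-139,40],"twist":[0,0,-22.9]},{"linear":[302,-139,40],"twist":[0,0,-22.9]},{"linear":[302,-139,40],"twist":[0,0,-22.9]}]' 40
python3 - <<'E'
from h import *;import cv2
togo([.482,.010,.196],-24.6)
s=capture("scene");t=capture("top")
o=np.zeros((600,800,3),np.uint8)
o[:,:450]=cv2.resize(s[100:260,220:340],(450,600),interpolation=cv2.INTER_CUBIC)
o[:350,450:]=cv2.resize(t[160:260,220:320],(350,350),interpolation=cv2.INTER_CUBIC)
cv2.imwrite("pics/g1.png",o)
E
```

```text
time_s: 2.18
eef_pos: [0.4832, 0.0041, 0.309]
eef_rot: [0.0, 0.844, 0.536, -0.001]
wrist_force: [-0.7, -1.0, 0.2]
grip_width: 0.0399
finger_force: 0.0
t 2.1833 pos [0.4832 0.0041 0.309 ] F [-0.7 -1.   0.2] w 0.0399 fy -25.2
lin [  5.   -3.5 113. ] tw [-0.   0.1 -0.6]
```

View pics/g1.png

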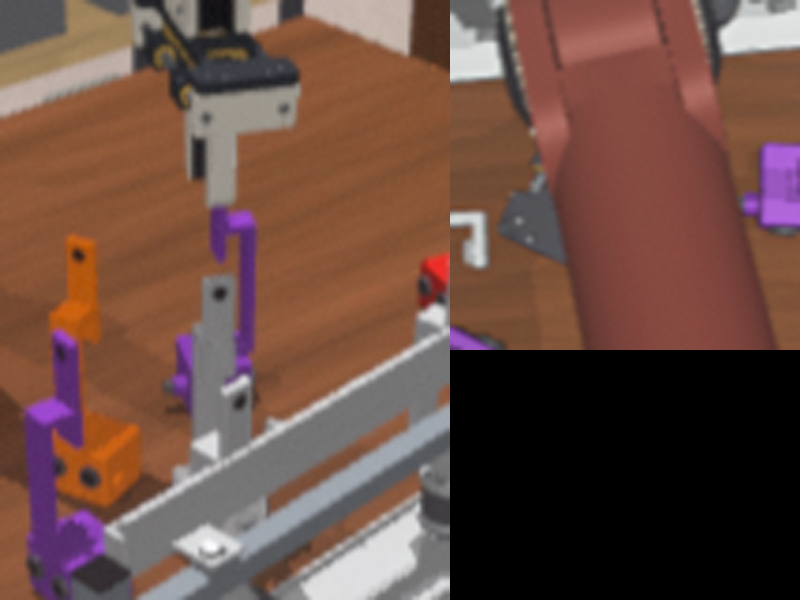

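The finger is directly above the carrier tab: scene crop tab (218,280), finger tip (220,200).

```bash
python3 -c "
from h import *;togo([.482,.010,.196],-24.6)"
```

```text
t 2.2833 pos [0.483  0.0034 0.3094] F [-0.3 -1.4  0.4] w 0.0399 fy -25.3
lin [  5.7  -3.8 113.4] tw [ 0.   0.1 -0.7]
```

```bash
python3 -m handwheel '[{"linear":[5.7,-3.8,35],"twist":[0,0,0.7]},{"linear":[5.7,-3.8,60],"twist":[0,0,0.7]},{"linear":[5.7,-3.8,85],"twist":[0,0,0.7]},{"linear":[5.7,-3.8,105],"twist":[0,0,0.7]},{"linear":[5.7,-3.8,113],"twist":[0,0,0.7]},{"linear":[5.7,-3.8,113],"twist":[0,0,0.7]},{"linear":[5.7,-3.8,113],"twist":[0,0,0.7]}]' 40
python3 -c "
from h import *;togo([.482,.010,.196],-24.6)"
```

```text
time_s: 2.87
eef_pos: [0.4826, 0.0121, 0.1973]
eef_rot: [0.0, 0.847, 0.531, 0.0]
wrist_force: [-0.8, 0.7, -0.4]
grip_width: 0.04
finger_force: 0.0
t 2.8667 pos [0.4826 0.0121 0.1973] F [-0.8  0.7 -0.4] w 0.04 fy -25.8
lin [-2.2  0.4  1.3] tw [ 0.  -0.  -1.2]
```

```bash
python3 -m handwheel '[{"linear":[-2,0.4,1],"twist":[0,0,-1.2]},{"linear":[-2,0.4,1],"twist":[0,0,-1.2]},{"linear":[-2,0.4,1],"twist":[0,0,-1.2]},{"linear":[-2,0.4,1],"twist":[0,0,-1.2]}]' 16
python3 -m handwheel '[{"linear":[0,0,0],"twist":[0,0,0]},{"linear":[0,0,0],"twist":[0,0,0]},{"linear":[0,0,0],"twist":[0,0,0]},{"linear":[0,0,0],"twist":[0,0,0]},{"linear":[0,0,0],"twist":[0,0,0]}]' 2
python3 -c "
from h import *;togo([.482,.010,.196],-24.6);print(observe()['ft_torque'])"
```

```text
time_s: 3.2
eef_pos: [0.4821, 0.0112, 0.1964]
eef_rot: [0.0, 0.841, 0.541, 0.001]
wrist_force: [-0.4, 0.4, -0.3]
grip_width: 0.0183
finger_force: 0.0
time_s: 3.62
eef_pos: [0.4814, 0.0114, 0.1958]
eef_rot: [-0.0, 0.841, 0.541, -0.0]
wrist_force: [-1.4, -1.1, 2.3]
grip_width: 0.0079
finger_force: 30.0
t 3.6167 pos [0.4814 0.0114 0.1958] F [-1.4 -1.1  2.3] w 0.0079 fy -24.5
lin [-1.   1.1 -0.2] tw [-0.   0.   0.1]
[-0.02815073  0.29652352  0.07981501]
```

```bash
python3 -m handwheel '[{"linear":[0,0,-5],"twist":[0,0,0]},{"linear":[0,0,-15],"twist":[0,0,0]},{"linear":[0,0,-30],"twist":[0,0,0]},{"linear":[0,0,-45],"twist":[0,0,0]},{"linear":[0,0,-60],"twist":[0,0,0]},{"linear":[0,0,-70],"twist":[0,0,0]},{"linear":[0,0,-75],"twist":[0,0,0]},{"linear":[0,0,-75],"twist":[0,0,0]},{"linear":[0,0,-75],"twist":[0,0,0]}]'
python3 -c "
from h import *;togo([.5616,-.0033,.271],5);print(observe()['ft_torque'])"
```

```text
time_s: 4.37
eef_pos: [0.4809, 0.011, 0.2699]
eef_rot: [-0.0, 0.841, 0.541, -0.001]
wrist_force: [-0.6, 0.6, -5.6]
grip_width: 0.0079
finger_force: 30.0
t 4.3667 pos [0.4809 0.011  0.2699] F [-0.6  0.6 -5.6] w 0.0079 fy -24.5
lin [20.4 79.4 -1.3] tw [ -0.1   0.  -29.5]
[-0.06708061 -0.03345431  0.02419494]
```

```bash
python3 -m handwheel '[{"linear":[3,12,0],"twist":[0,0,-5]},{"linear":[6,26,-1],"twist":[0,0,-10]},{"linear":[10,40,-1],"twist":[0,0,-15]},{"linear":[14,54,-1],"twist":[0,0,-20]},{"linear":[17,66,-1],"twist":[0,0,-25]},{"linear":[20,75,-1],"twist":[0,0,-28]},{"linear":[20.4,79.4,-1.3],"twist":[0,0,-29.5]},{"linear":[20.4,79.4,-1.3],"twist":[0,0,-29.5]},{"linear":[20.4,79.4,-1.3],"twist":[0,0,-29.5]},{"linear":[20.4,79.4,-1.3],"twist":[0,0,-29.5]},{"linear":[20.4,79.4,-1.3],"twist":[0,0,-29.5]}]'
python3 - <<'E'
from h import *;import cv2
s=capture("scene");t=capture("top")
togo([.5616,-.0033,.271],5)
o=np.zeros((600,800,3),np.uint8)
o[:,:560]=cv2.resize(s[110:260,240:380],(560,600),interpolation=cv2.INTER_CUBIC)
o[:240,560:]=cv2.resize(t[110:210,220:320],(240,240),interpolation=cv2.INTER_CUBIC)
cv2.imwrite("pics/g2.png",o);cv2.imwrite("pics/g2full.png",s)
E
```

```text
time_s: 5.28
eef_pos: [0.5616, -0.0029, 0.2716]
eef_rot: [-0.0, 0.676, 0.737, -0.0]
wrist_force: [0.1, 0.4, -4.8]
grip_width: 0.0081
finger_force: 30.0
t 5.3833 pos [ 0.5619 -0.0029  0.272 ] F [ 0.1 -0.4 -5.8] w 0.0078 fy 5.0
lin [-0.3 -0.3  1. ] tw [-0.  0.  0.]
```

View pics/g2.png

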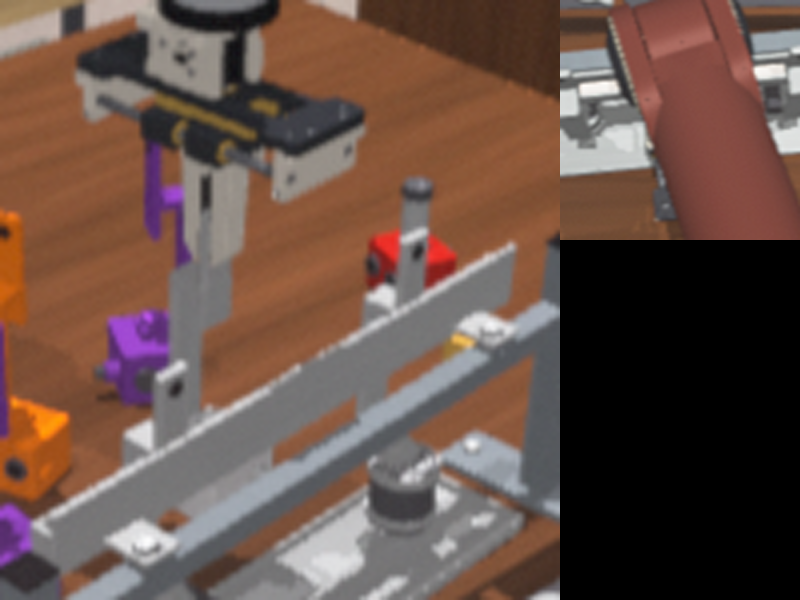

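The carrier hangs plumb in front of the rail with its strap towards the robot (scene crop, leg end at about (215,325)). Next it goes over the lip, 8 mm short of the seat along the rail.

```bash
python3 -m handwheel '[{"linear":[-2,10,1],"twist":[0,0,0]},{"linear":[-4,22,1],"twist":[0,0,0]},{"linear":[-6,34,1],"twist":[0,0,0]},{"linear":[-8,46,1],"twist":[0,0,0]},{"linear":[-8,56,1],"twist":[0,0,0]},{"linear":[-8,64,1],"twist":[0,0,0]},{"linear":[-8,70,1],"twist":[0,0,0]},{"linear":[-8,74,1],"twist":[0,0,0]},{"linear":[-8,74.5,1],"twist":[0,0,0]},{"linear":[-8,74.5,1],"twist":[0,0,0]},{"linear":[-8,74.5,1],"twist":[0,0,0]}]'
python3 -m handwheel '[{"linear":[0,0,3],"twist":[0,0,0]},{"linear":[0,0,6],"twist":[0,0,0]},{"linear":[0,0,9],"twist":[0,0,0]},{"linear":[0,0,12],"twist":[0,0,0]},{"linear":[0,0,12],"twist":[0,0,0]},{"linear":[0,0,12],"twist":[0,0,0]}]'
python3 -c "
from h import *;togo([.6363,.0032,.245],5);print(observe()['ft_torque'])"
```

```text
time_s: 6.3
eef_pos: [0.6367, -0.0045, 0.271]
eef_rot: [-0.0, 0.676, 0.737, -0.0]
wrist_force: [0.5, -0.2, -4.1]
grip_width: 0.0078
finger_force: 30.0
time_s: 6.8
eef_pos: [0.637, -0.0047, 0.2586]
eef_rot: [-0.0, 0.676, 0.737, -0.0]
wrist_force: [0.6, 0.0, -3.5]
grip_width: 0.0078
finger_force: 30.0
t 6.8 pos [ 0.637  -0.0047  0.2586] F [ 0.6  0.  -3.5] w 0.0078 fy 5.0
lin [ 7.9  0.  13.6] tw [-0.1 -0.  -0. ]
[-0.02496282 -0.13690021  0.01326958]
```

```bash
python3 -m handwheel '[{"linear":[0,0,2],"twist":[0,0,0]},{"linear":[0,0,4],"twist":[0,0,0]},{"linear":[0,0,4],"twist":[0,0,0]}]'
python3 -c "
from h import *;print(observe()['ft_torque'])"
python3 -m handwheel '[{"linear":[0,0,2],"twist":[0,0,0]},{"linear":[0,0,4],"twist":[0,0,0]},{"linear":[0,0,4],"twist":[0,0,0]}]'
python3 -c "
from h import *;print(observe()['ft_torque'])"
```

```text
time_s: 7.05
eef_pos: [0.637, -0.0046, 0.2545]
eef_rot: [-0.0, 0.676, 0.737, -0.0]
wrist_force: [-0.2, -1.0, -4.9]
grip_width: 0.0077
finger_force: 30.0
[-0.05532864 -0.01796135  0.03725977]
time_s: 7.3
eef_pos: [0.6369, -0.0047, 0.2504]
eef_rot: [-0.0, 0.676, 0.737, -0.0]
wrist_force: [0.6, -0.6, -4.2]
grip_width: 0.0077
finger_force: 30.0
[-0.09518609 -0.12154427  0.0268791 ]
```

```bash
python3 -m handwheel '[{"linear":[0,0,1],"twist":[0,0,0]},{"linear":[0,0,2],"twist":[0,0,0]},{"linear":[0,0,2],"twist":[0,0,0]}]'
python3 -m handwheel '[{"linear":[0,0,1],"twist":[0,0,0]},{"linear":[0,0,1.5],"twist":[0,0,0]},{"linear":[0,0,1.5],"twist":[0,0,0]}]'
python3 -m handwheel '[{"linear":[0,0,1],"twist":[0,0,0]},{"linear":[0,0,1.5],"twist":[0,0,0]},{"linear":[0,0,1.5],"twist":[0,0,0]}]'
```

```text
time_s: 7.55
eef_pos: [0.6371, -0.0046, 0.2488]
eef_rot: [-0.0, 0.676, 0.737, -0.0]
wrist_force: [0.2, -0.2, -5.2]
grip_width: 0.0083
finger_force: 30.0
time_s: 7.8
eef_pos: [0.6371, -0.0046, 0.2473]
eef_rot: [-0.0, 0.676, 0.737, -0.0]
wrist_force: [-0.4, -0.2, -5.1]
grip_width: 0.0079
finger_force: 30.0
time_s: 8.05
eef_pos: [0.6371, -0.0046, 0.2458]
eef_rot: [-0.0, 0.676, 0.737, -0.0]
wrist_force: [-0.2, -0.4, -4.9]
grip_width: 0.0077
finger_force: 30.0
```

```bash
python3 -m handwheel '[{"linear":[0,0,0.5],"twist":[0,0,0]},{"linear":[0,0,1],"twist":[0,0,0]},{"linear":[0,0,1],"twist":[0,0,0]}]'
python3 -m handwheel '[{"linear":[0,0,0.5],"twist":[0,0,0]},{"linear":[0,0,1],"twist":[0,0,0]},{"linear":[0,0,1],"twist":[0,0,0]}]'
python3 -m handwheel '[{"linear":[0,0,0.5],"twist":[0,0,0]},{"linear":[0,0,1],"twist":[0,0,0]},{"linear":[0,0,1],"twist":[0,0,0]}]'
```

```text
time_s: 8.3
eef_pos: [0.6372, -0.0046, 0.2449]
eef_rot: [-0.0, 0.676, 0.737, -0.0]
wrist_force: [-0.2, 0.6, -5.2]
grip_width: 0.008
finger_force: 30.0
time_s: 8.55
eef_pos: [0.6372, -0.0046, 0.2439]
eef_rot: [-0.0, 0.676, 0.737, -0.0]
wrist_force: [-0.7, -0.5, -5.1]
grip_width: 0.0076
finger_force: 30.0
time_s: 8.8
eef_pos: [0.6373, -0.0045, 0.243]
eef_rot: [0.0, 0.676, 0.737, 0.0]
wrist_force: [0.1, -0.2, -4.6]
grip_width: 0.008
finger_force: 30.0
```

```bash
python3 -m handwheel '[{"linear":[0,0,0.5],"twist":[0,0,0]},{"linear":[0,0,0.8],"twist":[0,0,0]},{"linear":[0,0,0.8],"twist":[0,0,0]}]'
python3 -m handwheel '[{"linear":[0,0,0.5],"twist":[0,0,0]},{"linear":[0,0,0.8],"twist":[0,0,0]},{"linear":[0,0,0.8],"twist":[0,0,0]}]'
python3 -c "
from h import *;togo([.6363,.0032,.245],5);print(observe()['ft_torque'])"
```

```text
time_s: 9.05
eef_pos: [0.6374, -0.0045, 0.2428]
eef_rot: [0.0, 0.676, 0.737, 0.0]
wrist_force: [-1.0, 0.6, -1.9]
grip_width: 0.0079
finger_force: 30.0
time_s: 9.3
eef_pos: [0.6374, -0.0045, 0.2425]
eef_rot: [0.0, 0.676, 0.737, 0.0]
wrist_force: [-1.4, -0.2, 2.8]
grip_width: 0.0077
finger_force: 30.0
t 9.3 pos [ 0.6374 -0.0045  0.2425] F [-1.4 -0.2  2.8] w 0.0077 fy 5.0
lin [ 7.8 -0.4 -2.5] tw [ 0.1  0.  -0. ]
[-0.23007923  0.50976894  0.00271078]
```

Floor contact at TCP z ≈ 0.2428. Ease off slightly and slide towards the seat.

```bash
python3 -m handwheel '[{"linear":[0,0,-0.6],"twist":[0,0,0]},{"linear":[1.5,0,-0.6],"twist":[0,0,0]},{"linear":[3,0,-0.6],"twist":[0,0,0]},{"linear":[3,0,-0.6],"twist":[0,0,0]}]'
python3 -m handwheel '[{"linear":[1,0,0],"twist":[0,0,0]},{"linear":[2,0,0],"twist":[0,0,0]},{"linear":[2,0,0],"twist":[0,0,0]}]'
python3 -c "
from h import *;togo([.6363,.0032,.245],5);print(observe()['ft_torque'])"
```

```text
time_s: 9.63
eef_pos: [0.6374, -0.0035, 0.2424]
eef_rot: [0.002, 0.676, 0.737, -0.001]
wrist_force: [-1.5, -2.7, 3.7]
grip_width: 0.0074
finger_force: 30.0
time_s: 9.88
eef_pos: [0.6365, 0.0022, 0.2409]
eef_rot: [-0.002, 0.675, 0.737, 0.001]
wrist_force: [-0.5, 0.9, -5.6]
grip_width: 0.0081
finger_force: 30.0
t 9.8833 pos [0.6365 0.0022 0.2409] F [-0.5  0.9 -5.6] w 0.0081 fy 5.0
lin [ 1.  -0.1 -4.1] tw [-0.  -0.2  0. ]
[ 0.11590728 -0.07046141  0.01141787]
```

Weight came off and z dropped below floor level, so the nose is in the seat gap. Lowering gently.

```bash
python3 -m handwheel '[{"linear":[0,0,0],"twist":[0,0,0]},{"linear":[0,0,1],"twist":[0,0,0]},{"linear":[0,0,2],"twist":[0,0,0]},{"linear":[0,0,2],"twist":[0,0,0]}]'
python3 -m handwheel '[{"linear":[0,0,1],"twist":[0,0,0]},{"linear":[0,0,2],"twist":[0,0,0]},{"linear":[0,0,2],"twist":[0,0,0]}]'
python3 -c "
from h import *;togo([.6363,.0032,.245],5);print(observe()['ft_torque'])"
```

```text
time_s: 10.22
eef_pos: [0.6362, 0.0011, 0.2387]
eef_rot: [-0.001, 0.675, 0.738, -0.0]
wrist_force: [0.6, -0.2, -5.0]
grip_width: 0.0079
finger_force: 30.0
time_s: 10.47
eef_pos: [0.6366, 0.0004, 0.2376]
eef_rot: [-0.0, 0.676, 0.737, -0.0]
wrist_force: [-0.5, 0.6, -5.1]
grip_width: 0.0079
finger_force: 30.0
t 10.4667 pos [6.366e-01 4.000e-04 2.376e-01] F [-0.5  0.6 -5.1] w 0.0079 fy 5.0
lin [ 2.8 -0.1 -7.4] tw [-0. -0. -0.]
[-0.04720539 -0.09750088 -0.0004277 ]
```

```bash
python3 -m handwheel '[{"linear":[0,0,1],"twist":[0,0,0]},{"linear":[0,0,2.5],"twist":[0,0,0]},{"linear":[0,0,2.5],"twist":[0,0,0]}]'
python3 -m handwheel '[{"linear":[0,0,0.7],"twist":[0,0,0]},{"linear":[0,0,1.2],"twist":[0,0,0]},{"linear":[0,0,1.2],"twist":[0,0,0]}]'
python3 -m handwheel '[{"linear":[0,0,0.5],"twist":[0,0,0]},{"linear":[0,0,1],"twist":[0,0,0]},{"linear":[0,0,1],"twist":[0,0,0]}]'
python3 -c "
from h import *;togo([.6363,.0032,.245],5);print(observe()['ft_torque'])"
```

```text
time_s: 10.72
eef_pos: [0.6366, 0.0004, 0.2352]
eef_rot: [-0.0, 0.676, 0.737, -0.0]
wrist_force: [-0.2, 0.1, -5.9]
grip_width: 0.0074
finger_force: 30.0
time_s: 10.97
eef_pos: [0.6367, 0.0004, 0.2342]
eef_rot: [-0.0, 0.676, 0.737, -0.0]
wrist_force: [0.1, -0.3, -5.5]
grip_width: 0.008
finger_force: 30.0
time_s: 11.22
eef_pos: [0.6367, 0.0004, 0.2332]
eef_rot: [-0.0, 0.676, 0.737, -0.0]
wrist_force: [-0.1, -0.1, -5.4]
grip_width: 0.0077
finger_force: 30.0
t 11.2167 pos [6.367e-01 4.000e-04 2.332e-01] F [-0.1 -0.1 -5.4] w 0.0077 fy 5.0
lin [  2.8  -0.2 -11.8] tw [-0. -0.  0.]
[-0.0471549  -0.07914711 -0.00601283]
```

```bash
python3 -m handwheel '[{"linear":[0,0,0.4],"twist":[0,0,0]},{"linear":[0,0,0.7],"twist":[0,0,0]},{"linear":[0,0,0.7],"twist":[0,0,0]}]'
python3 -m handwheel '[{"linear":[0,0,0.2],"twist":[0,0,0]},{"linear":[0,0,0.4],"twist":[0,0,0]},{"linear":[0,0,0.4],"twist":[0,0,0]}]'
python3 -c "
from h import *;togo([.6363,.0032,.245],5);print(observe()['ft_torque'])"
```

```text
time_s: 11.47
eef_pos: [0.6368, 0.0004, 0.233]
eef_rot: [0.0, 0.676, 0.737, 0.0]
wrist_force: [-0.4, -0.2, -2.7]
grip_width: 0.0081
finger_force: 30.0
time_s: 11.72
eef_pos: [0.6368, 0.0005, 0.233]
eef_rot: [0.0, 0.676, 0.737, 0.0]
wrist_force: [-2.2, 0.4, 0.2]
grip_width: 0.0077
finger_force: 30.0
t 11.7167 pos [6.368e-01 5.000e-04 2.330e-01] F [-2.2  0.4  0.2] w 0.0077 fy 5.0
lin [  2.8  -0.3 -12. ] tw [ 0.  0. -0.]
[-0.15934118  0.4545141   0.03326403]
```

Nose on the seat bottom, 10 mm below the floor. Release and rise straight up.

```bash
python3 -m handwheel '[{"linear":[0,0,-0.3],"twist":[0,0,0]},{"linear":[0,0,-0.3],"twist":[0,0,0]},{"linear":[0,0,-0.3],"twist":[0,0,0]}]' 12
python3 -m handwheel '[{"linear":[0,0,0],"twist":[0,0,0]},{"linear":[0,0,0],"twist":[0,0,0]},{"linear":[0,0,0],"twist":[0,0,0]},{"linear":[0,0,0],"twist":[0,0,0]}]' 36
python3 -m handwheel '[{"linear":[0,0,-4],"twist":[0,0,0]},{"linear":[0,0,-12],"twist":[0,0,0]},{"linear":[0,0,-25],"twist":[0,0,0]},{"linear":[0,0,-45],"twist":[0,0,0]},{"linear":[0,0,-70],"twist":[0,0,0]},{"linear":[0,0,-100],"twist":[0,0,0]},{"linear":[0,0,-120],"twist":[0,0,0]},{"linear":[0,-40,-120],"twist":[0,0,0]},{"linear":[0,-80,-120],"twist":[0,0,0]},{"linear":[0,-110,-120],"twist":[0,0,0]},{"linear":[0,-120,-120],"twist":[0,0,0]},{"linear":[0,-120,-120],"twist":[0,0,0]}]'
python3 - <<'E'
from h import *;import cv2
s=capture("scene");t=capture("top")
o=np.zeros((600,800,3),np.uint8)
o[:,:533]=cv2.resize(s[140:300,240:382],(533,600),interpolation=cv2.INTER_CUBIC)
o[:267,533:]=cv2.resize(t[110:210,220:320],(267,267),interpolation=cv2.INTER_CUBIC)
o[280:547,533:]=cv2.resize(s[140:300,200:360],(267,267),interpolation=cv2.INTER_AREA)
cv2.imwrite("pics/g3.png",o)
E
```

```text
time_s: 11.97
eef_pos: [0.6376, 0.0007, 0.2331]
eef_rot: [0.001, 0.676, 0.737, 0.001]
wrist_force: [-0.2, 0.6, 0.0]
grip_width: 0.0123
finger_force: 0.0
time_s: 12.3
eef_pos: [0.6369, 0.0004, 0.2325]
eef_rot: [0.0, 0.676, 0.737, 0.0]
wrist_force: [-0.1, 0.3, -0.3]
grip_width: 0.0331
finger_force: 0.0
time_s: 13.3
eef_pos: [0.5152, -0.0101, 0.3543]
eef_rot: [0.001, 0.676, 0.737, -0.0]
wrist_force: [0.2, -0.0, -1.0]
grip_width: 0.036
finger_force: 0.0
```

View pics/g3.png

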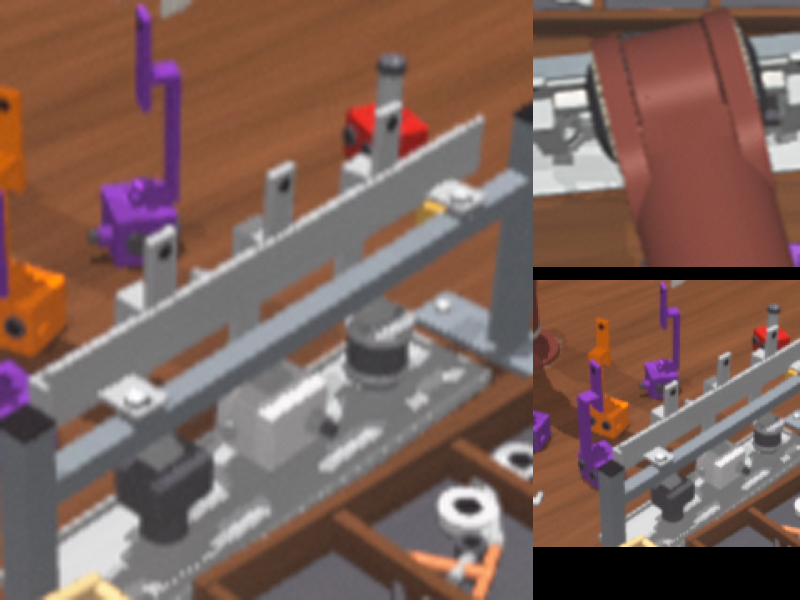

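The carrier hangs plumb in the middle seat: its tab at (280,168) is in line with its neighbours at (160,232) and (388,105), and nothing else was disturbed. I'll let it settle briefly and then hand in.

```bash
python3 -m handwheel '[{"linear":[0,0,0],"twist":[0,0,0]},{"linear":[0,0,0],"twist":[0,0,0]},{"linear":[0,0,0],"twist":[0,0,0]},{"linear":[0,0,0],"twist":[0,0,0]},{"linear":[0,0,0],"twist":[0,0,0]},{"linear":[0,0,0],"twist":[0,0,0]},{"linear":[0,0,0],"twist":[0,0,0]},{"linear":[0,0,0],"twist":[0,0,0]}]'
python3 -c "
from cell import *;print(job_done())"
```

```text
time_s: 14.07
eef_pos: [0.5173, -0.01, 0.3525]
eef_rot: [-0.0, 0.676, 0.737, 0.0]
wrist_force: [0.1, 0.1, -0.4]
grip_width: 0.0363
finger_force: 0.0
the job is handed in; nothing more can be done
None
```

The valve block hangs fully home in the middle seat, released and clear of the robot with nothing else seen to have moved, and the job was handed in at about 14 s of the 64 s allowed (no verdict was returned).

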